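Slide the mounting plate out over the shelf end for a mitted hand

ROBOT

A 6-joint arm with a two-finger parallel gripper is mounted at the origin on the work surface. World frame = base frame: x ahead of the robot, y to its left, z up, the work surface at z = 0. Lengths are in mm, angles in rad, forces in N, time in s.
With the tool pointing down it reaches from about 250 to 775 mm from the base axis. Payload 8.9 kg.
Tool frame: the origin (TCP) lies at the very end of the fingers, on their centre line; the grasp point (between the pads) lies 19 mm behind it (robot.hold_point_z is the y of the grasp point in the tool frame, in mm); y points along the fingers, z is the direction in which the jaws open and shut, and the axes are right-handed (so a half turn about y gives the same grasp; the last joint's range is limited). The gripper opens to 85 mm and grips with 20 to 120 N. Pads are 22 mm wide; open, the fingers measure 114 mm over their backs; the gripper's body (76 mm by 85 mm) begins 54 mm behind the grasp point. The pads swing forward as they close: fully open they stand 13 mm farther back than shut.
Start: joints at [1.093, 0.291, -0.153, 1.127, 0, 1.431], TCP at [174.481, 495.157, 231.305] pointing down, gripper open.
Joint ranges: [-2.52, 2.52], [-0.91, 1.74], [-1.3, 1.37], [-1.96, 2.02], [-1.52, 1.47], [-3.14, 3.14]. Speed limits (rad/s): [2.22, 2.22, 2.79, 3.14, 3.14, 3.14].

INTERFACE

Orientations are given as a 3x3 rotation matrix whose columns are the frame's x, y, z axes.
In Python, from plant import status, cams, robot gives the robot as it stands.
- The arm moves only by the tool move_arm, never from a script. Its argument "plan" is a list of rows, each an object of numbers: "ax", "ay", "az": the turn, a rotation vector about the tool's x, y, z in rad; "x", "y", "z": the shift along the tool's x, y, z in mm; "grip": the opening in per cent of the stroke, from 0 (shut) to 100 (fully open). In form: [{"ax": .., "ay": .., "az": .., "x": .., "y": .., "z": .., "grip": ..}, ...]. A call has exactly 5 rows; each row shifts and turns the pose as measured when the row begins, along the tool's axes as they then stand; what a row does not reach is not made up. A row lasts 1/10 s, in which the tool goes at most 50 mm and 8.59 degrees, less where a joint would pass 70% of its speed; a pose out of reach is approached as far as the arm can. A call is refused whole if a number of a shift passes 50 or a number of a turn 0.15, either way. A call with a gripper value outside its range is refused whole. The fingers move at their own pace and stop on an object; the grip force is fixed at half the most. Time passes only in rows, so rows that do not move let the fingers close, or fill a call up. It gives the time, the measured TCP pose, the force and the opening at its end, in the units of the state.
- status.read_state(): the state, without advancing time (a new reading comes with each control period).
- cams.grab_frame(name): name is "side" or "top"; returns a dict with "frame" (420x560x3 uint8, red, green, blue), "range_z" (420x560 float32, mm along the optical axis (not along the pixel's ray), 0 where there is no reading), "mtx" (3x3 intrinsics, pixels), "k1" (the pictures are not rectified: a ray, as slopes to the right and down, at radius r is drawn at 1 + k1 r^2 times it, then the intrinsics apply), "cam_to_world" (4x4, takes a point from camera to world coordinates). Camera axes: x right, y up, looking along -z (the intrinsics and any distortion apply to the point x, -y, -z); pixel columns grow to the right and rows downward; lengths in mm; the calibration is good to about 2 mm. A picture is of the moment at which its call begins.
- robot.job_done(): hands the job in, once; it reports no verdict.
Trained networks look in the newest picture that a camera, given by its name, has taken for a name from the list of things; names that differ only in an ending like _2 or _b are one class to them, and where a whole thing is asked for, a point or a joint stands for the part that bears it (a point fixed in the world has none). Each returns a list of dicts, best first, with "score" (0 to 1); they miss things now and then, are a little off and sometimes report something else, mostly with a low value. They report only what shows in the picture. A call takes as long as a camera call. They do not tell look-alikes from the thing itself.
- cams.look_for(camera, query): "at" ([x, y, z] in mm, in the coordinates of the camera as it stood for that picture, good to about 4 mm: the middle of the surface that is visible of it).
- cams.landmark_of(camera, query): "at" ([x, y, z] in mm, in the coordinates of the camera as it stood for that picture, good to about 4 mm: a listed point, or the origin of a listed thing).
The state is a dict: "t": time; "joints": joint angles; "qd": joint speeds; "effort": joint torques, N m; "ee_pos": TCP position; "tool_rot": TCP orientation; "contact_force": force on the tool from outside, world axes, zero at the start; "torque": the same for the moment, N m; "finger_gap": opening from 0.0 (shut) to 1.0 (fully open).
Only numpy, scipy, OpenCV 4.12 (cv2) and the standard library are available. Lean on these libraries where they do the work, as an engineer would, in place of code of your own. Each camera call takes 0.05 s, during which the arm holds its last target.

TASK

Somebody in thick mitts is coming to take the flat aluminium mounting plate, which cannot be got hold of while it lies flat on the plywood battery shelf. First use the fingertips to push whichever block stands between the plate and the open end of the shelf (it may be the fuse block or the cell spacer) straight back onto the rear half of the shelf, then push the plate along the shelf, flat and roughly square, until it sticks out past that end by about 40 mm, and leave it lying there. Only push: do not pinch, press hard on or lift the plate or the blocks, keep them all on the shelf, and leave the other block, the torch, the lugs, the jar and the wrench where they are.

Things in the scene. Friction and masses are not known exactly. Their poses are not given: they have to be found in the camera images.
- shelf: Fixed plywood shelf on the bench: a board 300 mm (its x) x 600 mm (its y), upper face 120 mm above the bench. Origin on the bench under the board's middle; x points to the rear, y along, z up. Open end: the short edge at y = -300 mm, nothing beyond it. Front edge x = -150 mm; a lip 14 mm high, 12 mm wide along the rear edge. Rear half: x above 0, free straight behind the block in the way.
- bin: Closed grey steel bin fixed on the shelf at the end away from the open one: about 195 mm (x) x 140 mm (y), 100 mm high, its flipped-up hasp reaching 145 mm above the board at the front. Origin at the centre of its underside. Not to be used.
- shelf_end (a point): Point on the upper edge of the shelf's open end, midway between front and rear (120 mm above the bench); axes as the shelf's, so -y points off the end.
- plate: Mounting plate, bare aluminium, 90 mm (its x) x 140 mm (its y) x 5 mm, 0.12 to 0.24 kg, a 7 mm hole in each corner, flat on the front half of the shelf, its long side along the shelf but up to 0.25 rad askew. Origin at the centre of its underside; its -y end faces the open end. Slides with ordinary friction; topples off if over half its length is past the end.
- plate_lead (a point): Middle of the lower edge of the plate's leading short end (the -y end, 70 mm from the plate's centre). How far it lies past the shelf's end is the overhang.
- fuse_block: Fuse block: a chunky moulded polymer block 42 mm (x) x 62 mm (y), its base 18 mm high with a stud terminal at each end and a middle hump 34 mm high, about 0.14 kg. Origin at the centre of its underside. It either stands on the front half in the plate's way near the open end, or on the rear half; its y is within 0.2 rad of the shelf's.
- spacer: Cell spacer: a plastic frame 40 mm (x) x 66 mm (y) x 20 mm high with two big round holes, about 0.06 kg. Origin at the centre of its underside. It stands in the other of the two places, its y within 0.2 rad of the shelf's.
- torch: Torch body, round, 39 mm across at most, 128 mm high, standing on its head on the rear half of the shelf near the bin. Origin at the centre of its underside. To be left alone.
- lug_a: Copper lug connector lying on the rear half, about 49 x 18 x 11 mm, origin on its underside near the middle. To be left alone, as the other lugs.
- lug_b: Another copper lug of the same kind on the rear half.
- lug_c: Another copper lug of the same kind on the rear half.
- grease_jar: Closed jar 60 mm across and 60 mm high on the bench, in front of the shelf to the left. To be left alone.
- wrench: Spanner lying on the bench in front of the shelf, to the right. To be left alone.
Things that resemble listed ones, but are neither listed nor needed, are in the scene too. What is meant by the plate is not blue, and is the smaller of those in its own colour. Of the things that look like the spacer, the larger one is meant.

How it is judged:
By the outcome, as a careful person would: the job done as asked, in the order asked, and still so for the second after the job is handed in, with the robot touching nothing.
It also fails if it takes over 64 s, if anything falls off the work surface, if the arm or the gripper's body presses on something with over 40 N, if the wrist force passes 120 N, or if a joint passes its speed limit or range.

## Working session

There is one attempt and no reset: what is moved stays moved. The work goes in short steps, Python scripts to look and compute and a tool call to move; the robot and the scene stay as the last step left them, time stands still between calls to the robot, and variables do not carry over. Pictures are saved under pics/ and viewed, and the job is handed in when it is done.

Besides the shell and the picture viewer there is one more tool, called after ">>>" as name([rows], argument=value, ...), one row to a line, values as JSON. move_arm: Moves the arm, as the interface text tells. Its arguments: {"type":"object","properties":{"plan":{"type":"array","items":{"type":"object","properties":{"ax":{"type":"number"},"ay":{"type":"number"},"az":{"type":"number"},"x":{"type":"number"},"y":{"type":"number"},"z":{"type":"number"},"grip":{"type":"number"}}}}},"required":["plan"]}

```bash
mkdir -p pics; ls
cat > h.py <<'E'
import numpy as np, cv2
from plant import status, cams, robot
def grab(n,save=None):
    f=cams.grab_frame(n)
    if save: cv2.imwrite('pics/'+save,f['frame'][:,:,::-1])
    return f
def cloud(f):
    h,w=f['range_z'].shape
    u,v=np.meshgrid(np.arange(w),np.arange(h))
    pts=np.stack([u,v],-1).reshape(-1,1,2).astype(np.float64)
    n=cv2.undistortPoints(pts,np.array(f['mtx'],float),np.array([f['k1'],0,0,0.])).reshape(h,w,2)
    z=f['range_z'].astype(float)
    p=np.stack([n[...,0]*z,-n[...,1]*z,-z,np.ones_like(z)],-1)
    P=p@np.array(f['cam_to_world']).T
    P[z==0]=np.nan
    return P[...,:3]
def tw(f,p): return (np.array(f['cam_to_world'])@np.r_[p,1])[:3]
E
python3 - <<'E'
from h import *
for n in ['top','side']:
    f=grab(n,n+'0.png')
    print(n,np.round(f['cam_to_world'],2).tolist(),f['k1'])
    np.savez('pics/'+n+'0.npz',**f)
    for q in ['plate','plate_lead','fuse_block','spacer','shelf','shelf_end','torch','lug_a','bin']:
        for k in ['look_for','landmark_of']:
            try:
                r=getattr(cams,k)(n,q)
                print(n,q,k,[(np.round(tw(f,d['at'])).tolist(),round(d['score'],2)) for d in r])
            except Exception as e: print(q,k,e)
print(status.read_state())
E
```

```text
pics
top [[0.01, 0.99, -0.16, 285.19], [-1.0, 0.01, -0.01, 29.21], [-0.0, 0.16, 0.99, 1286.11], [0.0, 0.0, 0.0, 1.0]] -0.10982178276290724
top plate look_for [([490.0, -336.0, 5.0], 0.97), ([317.0, 144.0, 4.0], 0.94)]
top plate landmark_of [([490.0, -336.0, -5.0], 0.8), ([525.0, 62.0, 119.0], 0.75), ([316.0, 146.0, 0.0], 0.68)]
top plate_lead look_for [([316.0, 146.0, 5.0], 0.97), ([526.0, 56.0, 125.0], 0.94), ([487.0, -330.0, 6.0], 0.89)]
top plate_lead landmark_of [([361.0, 203.0, -1.0], 0.73), ([516.0, -12.0, 121.0], 0.7), ([470.0, -242.0, -2.0], 0.66)]
top fuse_block look_for [([666.0, 38.0, 140.0], 0.88)]
top fuse_block landmark_of [([670.0, 35.0, 120.0], 0.7)]
top spacer look_for [([523.0, 59.0, 126.0], 0.59), ([524.0, -98.0, 141.0], 0.54)]
top spacer landmark_of [([523.0, -100.0, 120.0], 0.67), ([388.0, -76.0, -1.0], 0.49)]
top shelf look_for [([579.0, 182.0, 122.0], 0.96), ([665.0, 37.0, 142.0], 0.46)]
top shelf landmark_of [([580.0, 148.0, -2.0], 0.72)]
top shelf_end look_for []
top shelf_end landmark_of [([671.0, 37.0, 118.0], 0.73), ([607.0, -152.0, 118.0], 0.56)]
top torc
[... 2160 characters left out ...]
01,  1.12669164e+00,
       -3.41268038e-05,  1.43145920e+00]), 'qd': array([ 0.00020425, -0.0010371 , -0.00026656,  0.00149448, -0.00054818,
        0.00024058]), 'effort': array([ 5.42106191e-04, -5.37022662e+01,  3.31638765e+01,  1.81165800e-03,
       -2.15699342e-04,  2.38177512e-05]), 'ee_pos': array([174.51216679, 495.15644323, 231.31688268]), 'tool_rot': array([[ 9.43156829e-01,  4.45672073e-05,  3.32348002e-01],
       [-3.32348003e-01,  1.18285000e-05,  9.43156829e-01],
       [ 3.81026876e-05, -9.99999999e-01,  2.59679529e-05]]), 'contact_force': array([0.28306522, 0.1297469 , 0.24968525]), 'torque': array([-0.00795827,  0.06517253, -0.02479942]), 'finger_gap': 0.9991306876333148}
```

View pics/top0.png

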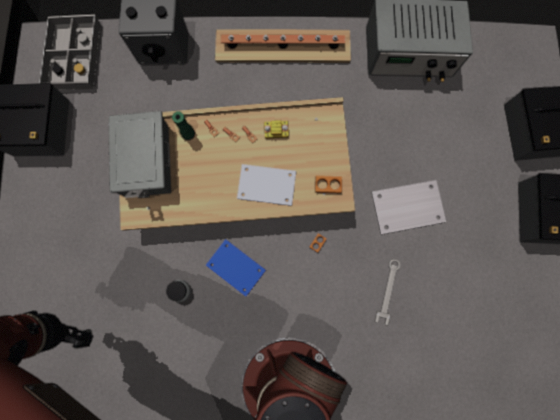

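View pics/side0.png

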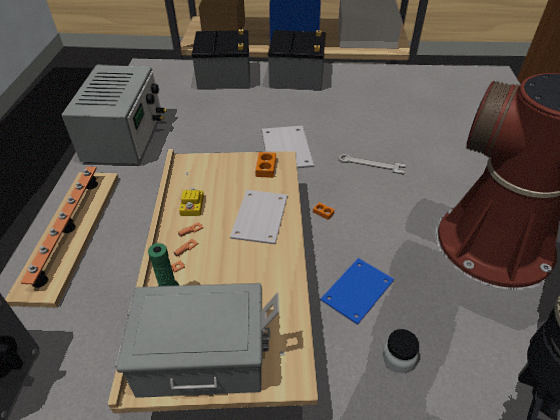

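Run:
```python
from h import *
F={n:dict(np.load('pics/%s0.npz'%n)) for n in['top','side']}
f=F['top']
c=f['frame'][130:260,200:460][:,:,::-1]; cv2.imwrite('pics/crop.png',cv2.resize(c,None,fx=3,fy=3,interpolation=cv2.INTER_CUBIC))
for n in F:
    f=F[n];P=cloud(f);rgb=f['frame'].astype(int);hsv=cv2.cvtColor(f['frame'],cv2.COLOR_RGB2HSV)
    Z=P[...,2]
    def rect(m,lab):
        m=m.astype(np.uint8); k,L,st,ce=cv2.connectedComponentsWithStats(m)
        for i in range(1,k):
            if st[i,4]<60: continue
            pt=P[L==i]; (cx,cy),(w,h),a=cv2.minAreaRect(pt[:,:2].astype(np.float32))
            print(n,lab,'px',ce[i].round(),'c',round(cx),round(cy),'wh',round(w),round(h),'a',round(a,1),'z',np.percentile(pt[:,2],[5,50,95]).round(1))
    on=(Z>105)&(Z<170)
    rect((hsv[...,1]<50)&(hsv[...,2]>100)&on&(P[...,1]<200),'plate')
    rect((hsv[...,1]<50)&(hsv[...,2]>120)&(Z<20)&(P[...,0]>200)&(P[...,0]<700),'benchwhite')
    rect((hsv[...,0]<14)&(hsv[...,1]>150)&(Z>-10)&(Z<170)&(P[...,0]>300),'orange')
    rect((hsv[...,0]>22)&(hsv[...,0]<35)&(hsv[...,1]>150)&on,'yellow')
    sh=(Z>112)&(Z<129)&(P[...,0]<740)&(P[...,0]>400)
    rect(sh,'shelf')
```

```text
top plate px [423.  27.] c 960 -360 wh 157 257 a 0.3 z [153.1 156.6 160.3]
top plate px [266. 184.] c 525 61 wh 142 93 a 82.9 z [119.6 123.9 127.7]
top benchwhite px [409. 206.] c 490 -337 wh 125 196 a 10.9 z [0.8 5.6 9.8]
top benchwhite px [390. 285.] c 270 -278 wh 30 143 a 79.4 z [0.9 5.7 9.4]
top orange px [329. 184.] c 522 -97 wh 66 38 a 89.3 z [120.9 137.6 141.6]
top yellow px [278. 132.] c 654 38 wh 35 49 a 28.0 z [126.9 150.4 154.9]
top shelf px [249. 169.] c 577 148 wh 291 599 a 5.1 z [115.3 119.2 124.7]
top shelf px [ 24. 126.] c 685 727 wh 111 146 a 0.9 z [118.5 124.4 128.1]
top shelf px [544. 128.] c 681 -690 wh 99 116 a 89.3 z [119.2 124.5 127.9]
top shelf px [548. 202.] c 480 -682 wh 61 164 a 84.9 z [117.  124.4 127.9]
top shelf px [322. 183.] c 528 -82 wh 24 22 a 41.2 z [116.1 119.1 125.7]
top shelf px [334. 184.] c 526 -113 wh 23 22 a 86.8 z [115.2 119.  124.8]
side plate px [109.  92.] c 962 -358 wh 159 265 a 0.0 z [157.8 160.1 162.2]
side plate px [139.  95.] c 881 -363 wh 236 6 a 89.5 z [145.6 148.6 152. ]
side plate px [259. 216.] c 525 60 wh 144 91 a 83.1 z [123.8
[... 291 characters left out ...]
14 a 13.7 z [123.  131.1 141.2]
side orange px [322. 212.] c 388 -77 wh 30 46 a 58.4 z [ 2.6  7.9 15.3]
side orange px [ 50. 248.] c 969 106 wh 187 26 a 90.0 z [49.7 54.4 56.9]
side orange px [190. 230.] c 658 108 wh 47 17 a 38.0 z [121.1 125.1 131.5]
side orange px [185. 248.] c 658 157 wh 45 17 a 56.0 z [120.  126.7 132.9]
side yellow px [191. 202.] c 669 39 wh 41 63 a 3.2 z [125.  141.  156.8]
side shelf px [231.  45.] c 692 -731 wh 113 178 a 6.1 z [114.2 127.2 128.8]
side shelf px [294.  45.] c 480 -736 wh 175 165 a 87.7 z [115.3 127.2 128.8]
side shelf px [242. 266.] c 582 146 wh 301 607 a 4.9 z [118.7 121.2 126.3]
side shelf px [151. 277.] c 706 218 wh 23 60 a 9.2 z [118.9 121.1 126.7]
```

View pics/crop.png

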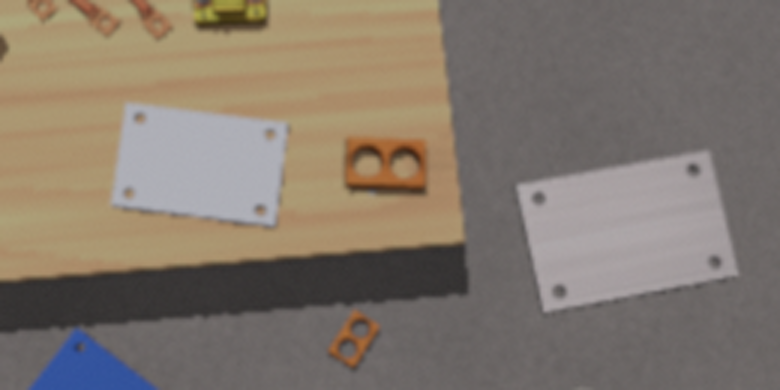

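```bash
cat >> h.py <<'E'
from scipy.spatial.transform import Rotation as R
S0=np.array([580.,147.]);SY=0.087
xs=np.array([np.cos(SY),np.sin(SY)]);ys=np.array([-np.sin(SY),np.cos(SY)])
def l2w(a,b): return S0+a*xs+b*ys
def w2l(p): d=np.array(p)[:2]-S0; return np.array([d@xs,d@ys])
def toolR(yz):
    z=np.array([np.cos(yz),np.sin(yz),0]);y=np.array([0,0,-1.]);x=np.cross(y,z);return np.stack([x,y,z],1)
def plan(a,b,z,yz,step=45,n=5,turn=.14):
    s=status.read_state();p=s['ee_pos'].copy();Rm=s['tool_rot'].copy()
    T=np.r_[l2w(a,b),z];RT=toolR(yz)
    print('local now',w2l(p).round(1),p.round(1),'t',s['t'],'F',s['contact_force'].round(1),'gap',round(s['finger_gap'],2))
    for i in range(n):
        d=T-p;L=np.linalg.norm(d);d=d*min(1,step/max(L,1e-9))
        rv=R.from_matrix(Rm.T@RT).as_rotvec();A=np.linalg.norm(rv);rv=rv*min(1,turn/max(A,1e-9))
        print('sh',(Rm.T@d).round(1),'turn',rv.round(3))
        p=p+d;Rm=Rm@R.from_rotvec(rv).as_matrix()
E
python3 -c "
from h import *
plan(-125,-239,205,np.pi/2+SY)"
```

```text
local now [-373.7  382.1] [174.5 495.2 231.3] t 1.9 F [0.3 0.1 0.2] gap 1.0
sh [ 32.5   1.8 -31.1] turn [-0.   -0.14  0.  ]
sh [ 27.8   1.8 -35.3] turn [-0.   -0.14  0.  ]
sh [ 22.6   1.8 -38.9] turn [-0.   -0.14  0.  ]
sh [ 17.    1.8 -41.6] turn [-0.    -0.006  0.   ]
sh [ 16.7   1.8 -41.7] turn [-0.  0. -0.]
```

>>> move_arm([
  {"ax":0,"ay":-0.14,"az":0,"x":32,"y":2,"z":-31,"grip":45},
  {"ax":0,"ay":-0.14,"az":0,"x":28,"y":2,"z":-35,"grip":45},
  {"ax":0,"ay":-0.14,"az":0,"x":23,"y":2,"z":-39,"grip":45},
  {"ax":0,"ay":0,"az":0,"x":17,"y":2,"z":-42,"grip":45},
  {"ax":0,"ay":0,"az":0,"x":17,"y":2,"z":-42,"grip":45},
])

```text
t: 2.4
ee_pos: [276.1, 296.6, 220.7]
tool_rot: [[0.996, 0.002, -0.091], [0.091, 0.003, 0.996], [0.002, -1.0, 0.003]]
contact_force: [1.7, -0.2, 0.4]
finger_gap: 0.451
```

```bash
python3 -c "
from h import *
plan(-125,-239,205,np.pi/2+SY)"
```

```text
local now [-289.8  175.4] [276.1 296.6 220.7] t 2.4 F [ 1.7 -0.2  0.4] gap 0.45
sh [ 16.4   1.5 -41.9] turn [-0.003  0.004  0.002]
sh [ 16.6   1.6 -41.8] turn [-0. -0.  0.]
sh [ 16.6   1.6 -41.8] turn [ 0. -0.  0.]
sh [ 16.6   1.6 -41.8] turn [ 0. -0.  0.]
sh [ 16.6   1.6 -41.8] turn [ 0. -0.  0.]
```

>>> move_arm([
  {"x":16,"y":1.5,"z":-42,"grip":45},
  {"x":17,"y":1.5,"z":-42,"grip":45},
  {"x":17,"y":1.5,"z":-42,"grip":45},
  {"x":17,"y":1.5,"z":-42,"grip":45},
  {"x":17,"y":1.5,"z":-42,"grip":45},
])

```text
$.plan[0]: bad value
```

```bash
python3 -c "
from h import *
plan(-125,-239,200,np.pi/2+SY)"
```

```text
local now [-289.8  175.4] [276.1 296.6 220.7] t 2.4 F [ 1.7 -0.2  0.4] gap 0.45
sh [ 16.4   2.  -41.8] turn [-0.003  0.004  0.002]
sh [ 16.6   2.1 -41.8] turn [-0. -0.  0.]
sh [ 16.6   2.1 -41.8] turn [ 0. -0.  0.]
sh [ 16.6   2.1 -41.8] turn [ 0. -0.  0.]
sh [ 16.6   2.1 -41.8] turn [ 0. -0.  0.]
```

All keys are needed.

>>> move_arm([
  {"ax":0,"ay":0,"az":0,"x":16,"y":2,"z":-42,"grip":45},
  {"ax":0,"ay":0,"az":0,"x":17,"y":2,"z":-42,"grip":45},
  {"ax":0,"ay":0,"az":0,"x":17,"y":2,"z":-42,"grip":45},
  {"ax":0,"ay":0,"az":0,"x":17,"y":2,"z":-42,"grip":45},
  {"ax":0,"ay":0,"az":0,"x":17,"y":2,"z":-42,"grip":45},
])

```text
t: 2.9
ee_pos: [381.9, 86.9, 211.3]
tool_rot: [[0.996, 0.006, -0.093], [0.093, 0.004, 0.996], [0.007, -1.0, 0.004]]
contact_force: [1.2, 0.7, -0.0]
finger_gap: 0.452
```

```bash
python3 -c "
from h import *
plan(-125,-239,195,np.pi/2+SY)"
```

```text
local now [-202.6  -42.7] [381.9  86.9 211.3] t 2.9 F [ 1.2  0.7 -0. ] gap 0.45
sh [ 16.2   3.4 -41.8] turn [-0.004  0.006  0.007]
sh [ 16.5   3.5 -41.7] turn [-0. -0.  0.]
sh [ 16.5   3.5 -41.7] turn [-0. -0. -0.]
sh [ 16.5   3.5 -41.7] turn [ 0. -0. -0.]
sh [ 11.6   2.4 -29.4] turn [-0. -0. -0.]
```

>>> move_arm([
  {"ax":-0.004,"ay":0.006,"az":0.007,"x":16,"y":3,"z":-42,"grip":45},
  {"ax":0,"ay":0,"az":0,"x":16,"y":3,"z":-42,"grip":45},
  {"ax":0,"ay":0,"az":0,"x":16,"y":3,"z":-42,"grip":45},
  {"ax":0,"ay":0,"az":0,"x":16,"y":3,"z":-40,"grip":45},
  {"ax":0,"ay":0,"az":0,"x":12,"y":2,"z":-24,"grip":45},
])

```text
t: 3.4
ee_pos: [478.0, -107.1, 197.9]
tool_rot: [[0.997, 0.004, -0.083], [0.083, -0.001, 0.997], [0.004, -1.0, -0.001]]
contact_force: [0.3, 0.8, 0.3]
finger_gap: 0.447
```

```bash
python3 -c "
from h import *
plan(-125,-239,140,np.pi/2+SY,step=20)
grab('side','side1.png')"
```

```text
local now [-123.7 -244.3] [ 478.  -107.1  197.9] t 3.4 F [0.3 0.8 0.3] gap 0.45
sh [-0.5 19.9  1.9] turn [ 0.001 -0.004  0.004]
sh [-0.4 19.9  1.8] turn [-0.  0. -0.]
sh [-0.4 18.1  1.7] turn [ 0.  0. -0.]
sh [0. 0. 0.] turn [0. 0. 0.]
sh [0. 0. 0.] turn [0. 0. 0.]
```

View pics/side1.png

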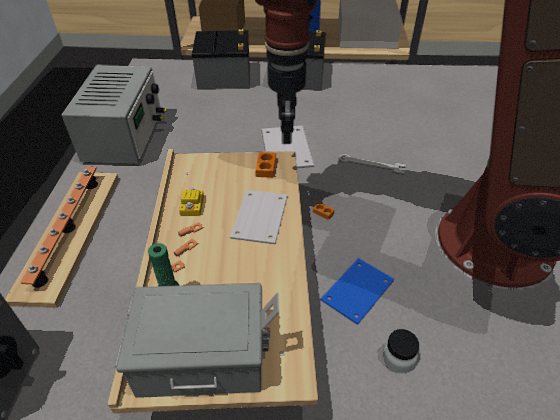

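>>> move_arm([
  {"ax":0,"ay":0,"az":0,"x":0,"y":20,"z":2,"grip":45},
  {"ax":0,"ay":0,"az":0,"x":0,"y":20,"z":2,"grip":45},
  {"ax":0,"ay":0,"az":0,"x":0,"y":18,"z":1,"grip":45},
  {"ax":0,"ay":0,"az":0,"x":0,"y":9,"z":0,"grip":45},
  {"ax":0,"ay":0,"az":0,"x":0,"y":4,"z":0,"grip":45},
])

```text
t: 3.95
ee_pos: [481.5, -107.2, 124.9]
tool_rot: [[0.997, 0.007, -0.078], [0.078, -0.004, 0.997], [0.007, -1.0, -0.004]]
contact_force: [0.2, -0.4, 0.4]
finger_gap: 0.45
```

```bash
python3 -c "
from h import *
plan(-125,-239,126,np.pi/2+SY,step=20)
f=grab('side','side2.png')
c=f['frame'][80:230,200:340][:,:,::-1]; cv2.imwrite('pics/side2c.png',cv2.resize(c,None,fx=4,fy=4,interpolation=cv2.INTER_CUBIC))"
```

```text
local now [-120.2 -244.7] [ 481.5 -107.2  124.9] t 3.95 F [ 0.2 -0.4  0.4] gap 0.45
sh [-4.8 -1.2  5.6] turn [ 0.004 -0.009  0.007]
sh [0. 0. 0.] turn [ 0.  0. -0.]
sh [0. 0. 0.] turn [ 0. -0.  0.]
sh [0. 0. 0.] turn [ 0. -0.  0.]
sh [0. 0. 0.] turn [ 0. -0.  0.]
```

View pics/side2c.png

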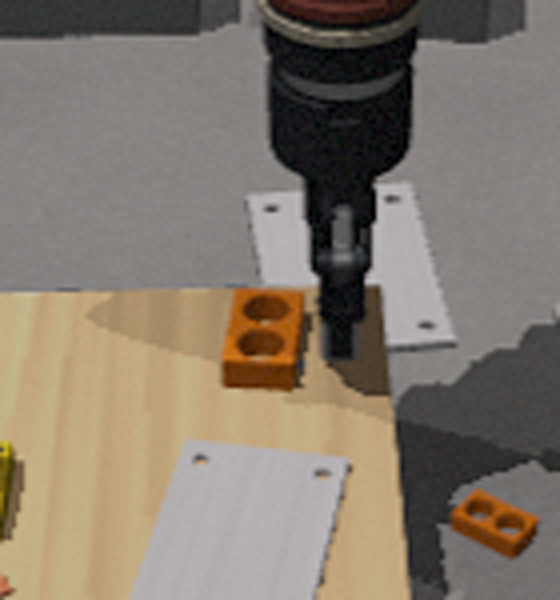

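>>> move_arm([
  {"ax":0.004,"ay":-0.009,"az":0.007,"x":-4,"y":-1,"z":5,"grip":45},
  {"ax":0,"ay":0,"az":0,"x":0,"y":1.5,"z":0,"grip":45},
  {"ax":0,"ay":0,"az":0,"x":0,"y":1.5,"z":0,"grip":45},
  {"ax":0,"ay":0,"az":0,"x":0,"y":1,"z":0,"grip":45},
  {"ax":0,"ay":0,"az":0,"x":0,"y":0,"z":0,"grip":45},
])

```text
t: 4.5
ee_pos: [478.0, -102.2, 123.8]
tool_rot: [[0.996, 0.003, -0.088], [0.088, -0.001, 0.996], [0.002, -1.0, -0.001]]
contact_force: [-0.2, 0.4, -0.0]
finger_gap: 0.455
```

>>> move_arm([
  {"ax":0,"ay":0,"az":0,"x":0,"y":1.5,"z":0,"grip":45},
  {"ax":0,"ay":0,"az":0,"x":0,"y":1.5,"z":0,"grip":45},
  {"ax":0,"ay":0,"az":0,"x":0,"y":1,"z":0,"grip":45},
  {"ax":0,"ay":0,"az":0,"x":0,"y":1,"z":0,"grip":45},
  {"ax":0,"ay":0,"az":0,"x":0,"y":0,"z":0,"grip":45},
])

```text
t: 5.0
ee_pos: [478.4, -102.4, 118.8]
tool_rot: [[0.996, 0.003, -0.088], [0.088, -0.001, 0.996], [0.003, -1.0, -0.002]]
contact_force: [-0.3, 0.2, 2.3]
finger_gap: 0.448
```

>>> move_arm([
  {"ax":0,"ay":0,"az":0,"x":0,"y":1,"z":0,"grip":45},
  {"ax":0,"ay":0,"az":0,"x":0,"y":0,"z":0,"grip":45},
  {"ax":0,"ay":0,"az":0,"x":0,"y":0,"z":0,"grip":45},
  {"ax":0,"ay":0,"az":0,"x":0,"y":0,"z":0,"grip":45},
  {"ax":0,"ay":0,"az":0,"x":0,"y":0,"z":0,"grip":45},
])

```text
t: 5.5
ee_pos: [478.5, -102.5, 118.8]
tool_rot: [[0.996, 0.004, -0.088], [0.088, -0.002, 0.996], [0.004, -1.0, -0.002]]
contact_force: [0.0, 0.2, 0.5]
finger_gap: 0.456
```

>>> move_arm([
  {"ax":0,"ay":0,"az":0,"x":0,"y":-8,"z":0,"grip":45},
  {"ax":0,"ay":0,"az":0,"x":7,"y":0,"z":0,"grip":45},
  {"ax":0,"ay":0,"az":0,"x":7,"y":0,"z":0,"grip":45},
  {"ax":0,"ay":0,"az":0,"x":8,"y":0,"z":0,"grip":45},
  {"ax":0,"ay":0,"az":0,"x":8,"y":0,"z":0,"grip":45},
])

```text
t: 6.0
ee_pos: [510.1, -99.7, 127.6]
tool_rot: [[0.996, 0.004, -0.088], [0.088, -0.002, 0.996], [0.003, -1.0, -0.002]]
contact_force: [-0.7, -1.0, 0.3]
finger_gap: 0.451
```

```bash
python3 -c "
from h import *
plan(29,-239,127,np.pi/2+SY,step=10)
f=grab('side','side3.png')
c=f['frame'][80:230,200:340][:,:,::-1]; cv2.imwrite('pics/side3c.png',cv2.resize(c,None,fx=4,fy=4,interpolation=cv2.INTER_CUBIC))"
```

```text
local now [ -91.1 -239.7] [510.1 -99.7 127.6] t 6.0 F [-0.7 -1.   0.3] gap 0.45
sh [10.   0.1  0.1] turn [0.002 0.001 0.003]
sh [10.   0.   0.1] turn [-0.  0.  0.]
sh [10.   0.   0.1] turn [ 0. -0.  0.]
sh [10.   0.   0.1] turn [ 0. -0.  0.]
sh [10.   0.   0.1] turn [ 0. -0.  0.]
```

View pics/side3c.png

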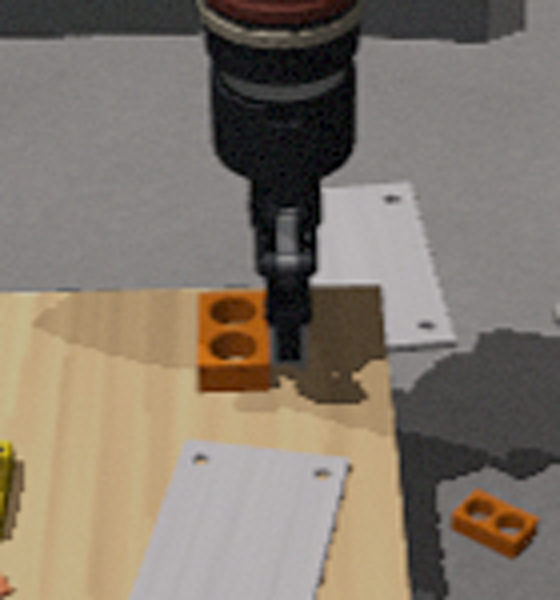

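>>> move_arm([
  {"ax":0,"ay":0,"az":0.003,"x":9,"y":0,"z":0,"grip":45},
  {"ax":0,"ay":0,"az":0,"x":10,"y":0,"z":0,"grip":45},
  {"ax":0,"ay":0,"az":0,"x":10,"y":0,"z":0,"grip":45},
  {"ax":0,"ay":0,"az":0,"x":10,"y":0,"z":0,"grip":45},
  {"ax":0,"ay":0,"az":0,"x":10,"y":0,"z":0,"grip":45},
])

```text
t: 6.55
ee_pos: [562.9, -94.8, 127.0]
tool_rot: [[0.996, -0.0, -0.088], [0.088, -0.002, 0.996], [-0.0, -1.0, -0.002]]
contact_force: [-1.3, -0.7, -0.2]
finger_gap: 0.45
```

>>> move_arm([
  {"ax":0,"ay":0,"az":0,"x":10,"y":0,"z":0,"grip":45},
  {"ax":0,"ay":0,"az":0,"x":10,"y":0,"z":0,"grip":45},
  {"ax":0,"ay":0,"az":0,"x":10,"y":0,"z":0,"grip":45},
  {"ax":0,"ay":0,"az":0,"x":10,"y":0,"z":0,"grip":45},
  {"ax":0,"ay":0,"az":0,"x":8,"y":0,"z":0,"grip":45},
])

```text
t: 7.05
ee_pos: [615.3, -89.9, 126.5]
tool_rot: [[0.996, -0.0, -0.088], [0.088, -0.002, 0.996], [-0.0, -1.0, -0.002]]
contact_force: [-1.2, 0.4, 1.5]
finger_gap: 0.451
```

```bash
python3 -c "
from h import *
plan(29,-239,127,np.pi/2+SY,step=10)
f=grab('side','side4.png')
c=f['frame'][80:230,120:340][:,:,::-1]; cv2.imwrite('pics/side4c.png',cv2.resize(c,None,fx=3,fy=3,interpolation=cv2.INTER_CUBIC))"
```

```text
local now [  14.6 -239.1] [615.3 -89.9 126.5] t 7.05 F [-1.2  0.4  1.5] gap 0.45
sh [10.  -0.4  0. ] turn [ 0.002  0.002 -0.   ]
sh [ 4.4 -0.2  0. ] turn [-0.  0.  0.]
sh [0. 0. 0.] turn [0. 0. 0.]
sh [0. 0. 0.] turn [0. 0. 0.]
sh [0. 0. 0.] turn [0. 0. 0.]
```

View pics/side4c.png

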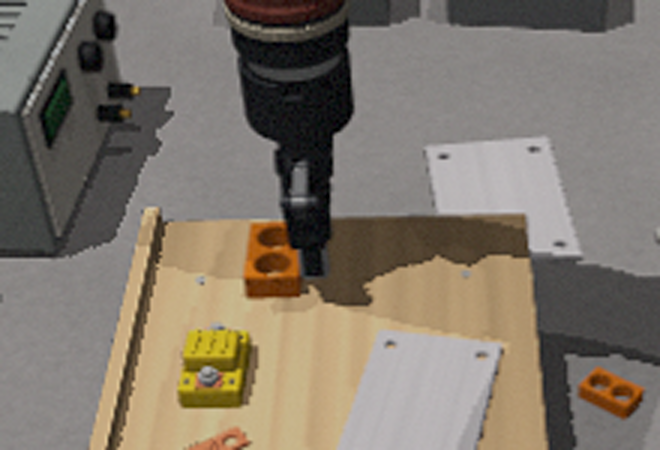

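>>> move_arm([
  {"ax":0,"ay":0,"az":0,"x":8,"y":0,"z":0,"grip":45},
  {"ax":0,"ay":0,"az":0,"x":6,"y":0,"z":0,"grip":45},
  {"ax":0,"ay":0,"az":0,"x":1,"y":0,"z":0,"grip":45},
  {"ax":0,"ay":0,"az":0,"x":-10,"y":0,"z":0,"grip":45},
  {"ax":0,"ay":0,"az":0,"x":-20,"y":-5,"z":0,"grip":45},
])

```text
t: 7.6
ee_pos: [602.7, -90.9, 130.2]
tool_rot: [[0.996, 0.0, -0.089], [0.089, -0.001, 0.996], [0.0, -1.0, -0.001]]
contact_force: [-0.6, -0.1, -0.3]
finger_gap: 0.448
```

```bash
python3 -c "
from h import *
plan(-60,-100,200,SY,step=45)
print()
plan(-60,-100,200,SY+np.pi,step=45)
print(status.read_state()['joints'])"
```

```text
local now [   2. -239.] [602.7 -90.9 130.2] t 7.6 F [-0.6 -0.1 -0.3] gap 0.45
sh [-16.6 -18.8  37.4] turn [0.   0.14 0.  ]
sh [-21.6 -18.8  34.7] turn [0.   0.14 0.  ]
sh [-26.2 -18.8  31.3] turn [0.   0.14 0.  ]
sh [-21.9 -13.6  19.7] turn [0.   0.14 0.  ]
sh [0. 0. 0.] turn [0.   0.14 0.  ]

local now [   2. -239.] [602.7 -90.9 130.2] t 7.6 F [-0.6 -0.1 -0.3] gap 0.45
sh [-16.6 -18.8  37.4] turn [ 0.   -0.14 -0.  ]
sh [-11.2 -18.8  39.3] turn [ 0.   -0.14 -0.  ]
sh [ -5.6 -18.8  40.5] turn [ 0.   -0.14 -0.  ]
sh [  0.1 -13.6  29.5] turn [ 0.   -0.14 -0.  ]
sh [0. 0. 0.] turn [ 0.   -0.14 -0.  ]
[-0.26890585  0.51812429 -0.07884937  0.97321073 -0.00123842 -0.35848335]
```

>>> move_arm([
  {"ax":0,"ay":0,"az":0,"x":-30,"y":-35,"z":0,"grip":45},
  {"ax":0,"ay":0.145,"az":0,"x":-15,"y":-20,"z":30,"grip":45},
  {"ax":0,"ay":0.145,"az":0,"x":-15,"y":0,"z":35,"grip":45},
  {"ax":0,"ay":0.145,"az":0,"x":-20,"y":0,"z":38,"grip":45},
  {"ax":0,"ay":0.145,"az":0,"x":-22,"y":0,"z":35,"grip":45},
])

```text
t: 8.1
ee_pos: [514.4, 49.7, 187.2]
tool_rot: [[0.876, 0.0, 0.482], [-0.482, -0.002, 0.876], [0.001, -1.0, -0.002]]
contact_force: [0.9, 0.1, 0.5]
finger_gap: 0.452
```

```bash
python3 -c "
from h import *
plan(-62,35,165,SY,step=35)"
```

```text
local now [-73.8 -91.3] [514.4  49.7 187.2] t 8.1 F [0.9 0.1 0.5] gap 0.45
sh [-16.4   6.   30.3] turn [0.   0.14 0.  ]
sh [-20.5   6.   27.7] turn [0.   0.14 0.  ]
sh [-24.2   6.   24.6] turn [0.   0.14 0.  ]
sh [-18.6   4.1  14.2] turn [0.   0.14 0.  ]
sh [0. 0. 0.] turn [0.   0.14 0.  ]
```

>>> move_arm([
  {"ax":0,"ay":0.145,"az":0,"x":-16,"y":5,"z":30,"grip":45},
  {"ax":0,"ay":0.145,"az":0,"x":-20,"y":5,"z":28,"grip":45},
  {"ax":0,"ay":0.145,"az":0,"x":-24,"y":5,"z":25,"grip":45},
  {"ax":0,"ay":0.145,"az":0,"x":-19,"y":3,"z":14,"grip":45},
  {"ax":0,"ay":0.145,"az":0,"x":0,"y":0,"z":0,"grip":45},
])

```text
t: 8.6
ee_pos: [511.0, 183.7, 169.8]
tool_rot: [[0.316, 0.002, 0.949], [-0.949, -0.001, 0.316], [0.001, -1.0, 0.001]]
contact_force: [-0.1, -1.1, -0.4]
finger_gap: 0.444
```

```bash
cat >> h.py <<'E'
def blobs(f,n):
    P=cloud(f);hsv=cv2.cvtColor(f['frame'],cv2.COLOR_RGB2HSV);Z=P[...,2]
    reg=(P[...,0]>420)&(P[...,0]<745)&(P[...,1]>-230)&(P[...,1]<250)
    for lab,m in dict(plate=(hsv[...,1]<50)&(hsv[...,2]>100)&(Z>117)&(Z<131),orange=(hsv[...,0]<14)&(hsv[...,1]>150)&(Z>110)&(Z<150),yellow=(hsv[...,0]>22)&(hsv[...,0]<35)&(hsv[...,1]>150)&(Z>110)&(Z<170)).items():
        k,L,st,ce=cv2.connectedComponentsWithStats((m&reg).astype(np.uint8))
        for i in range(1,k):
            if st[i,4]<60: continue
            pt=P[L==i]; (cx,cy),(w,h),a=cv2.minAreaRect(pt[:,:2].astype(np.float32))
            print(n,lab,'px',ce[i].round(),'local c',w2l([cx,cy]).round(),'wh',round(w),round(h),'a',round(a-np.degrees(SY),1),'y range',np.percentile((pt[:,:2]-S0)@ys,[0.5,99.5]).round(),'z',np.percentile(pt[:,2],[5,50,95]).round(1))
E
python3 -c "
from h import *
plan(-62,35,165,SY,step=35)
f=grab('side','side5.png');blobs(f,'side');f=grab('top','top5.png');blobs(f,'top')"
```

```text
local now [-65.5  42.5] [511.  183.7 169.8] t 8.6 F [-0.1 -1.1 -0.4] gap 0.44
sh [8.1 4.8 1.7] turn [-0.001  0.14   0.001]
sh [0. 0. 0.] turn [-0.001  0.094  0.   ]
sh [0. 0. 0.] turn [-0.  0. -0.]
sh [0. 0. 0.] turn [ 0.  0. -0.]
sh [0. 0. 0.] turn [ 0.  0. -0.]
side plate px [259. 231.] local c [-61. -37.] wh 39 65 a 1.4 y range [-65.  -6.] z [123.5 125.9 127.9]
side orange px [203. 176.] local c [  61. -204.] wh 43 18 a 22.1 y range [-220. -200.] z [123.1 129.9 139.7]
side yellow px [191. 202.] local c [  79. -114.] wh 41 63 a -2.1 y range [-144.  -84.] z [125.5 141.  156.8]
top plate px [267. 184.] local c [-63. -81.] wh 142 92 a 78.1 y range [-154.  -10.] z [120.  124.  127.6]
top orange px [322. 131.] local c [  61. -233.] wh 40 63 a -1.1 y range [-265. -202.] z [130.4 137.8 142. ]
```

View pics/side5.png

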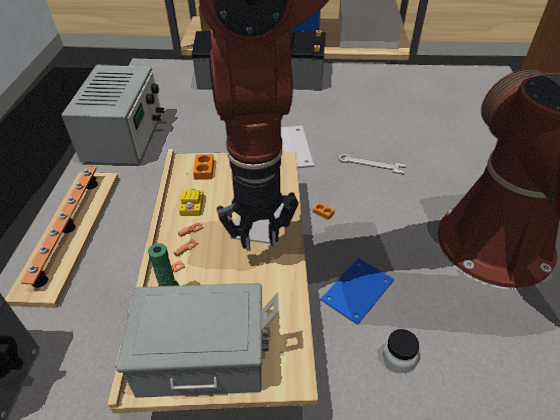

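View pics/top5.png

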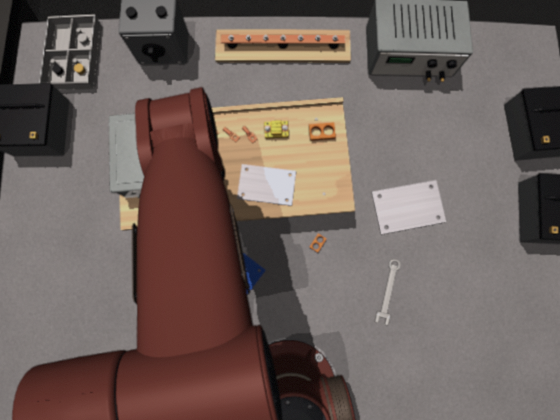

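>>> move_arm([
  {"ax":0,"ay":0.14,"az":0,"x":8,"y":5,"z":2,"grip":45},
  {"ax":0,"ay":0.094,"az":0,"x":0,"y":15,"z":0,"grip":45},
  {"ax":0,"ay":0,"az":0,"x":0,"y":15,"z":0,"grip":45},
  {"ax":0,"ay":0,"az":0,"x":0,"y":8,"z":0,"grip":45},
  {"ax":0,"ay":0,"az":0,"x":0,"y":2,"z":0,"grip":45},
])

```text
t: 9.2
ee_pos: [514.9, 171.0, 125.3]
tool_rot: [[0.1, 0.004, 0.995], [-0.995, -0.002, 0.1], [0.002, -1.0, 0.004]]
contact_force: [-0.5, -0.3, -0.6]
finger_gap: 0.448
```

```bash
python3 -c "
from h import *
plan(-62,30,120.2,SY,step=2)"
```

```text
local now [-62.8  29.6] [514.9 171.  125.3] t 9.2 F [-0.5 -0.3 -0.6] gap 0.45
sh [-0.2  2.   0.3] turn [-0.004  0.013  0.002]
sh [-0.2  2.   0.3] turn [0. 0. 0.]
sh [-0.1  1.2  0.2] turn [-0.  0.  0.]
sh [0. 0. 0.] turn [ 0.  0. -0.]
sh [0. 0. 0.] turn [0. 0. 0.]
```

>>> move_arm([
  {"ax":-0.004,"ay":0.013,"az":0.002,"x":0,"y":2,"z":0.5,"grip":45},
  {"ax":0,"ay":0,"az":0,"x":0,"y":1.5,"z":0.5,"grip":45},
  {"ax":0,"ay":0,"az":0,"x":0,"y":1,"z":0,"grip":45},
  {"ax":0,"ay":0,"az":0,"x":0,"y":0,"z":0,"grip":45},
  {"ax":0,"ay":0,"az":0,"x":0,"y":0,"z":0,"grip":45},
])

```text
t: 9.7
ee_pos: [516.7, 170.6, 122.1]
tool_rot: [[0.09, 0.001, 0.996], [-0.996, 0.0, 0.09], [-0.0, -1.0, 0.001]]
contact_force: [0.3, -0.2, -0.0]
finger_gap: 0.446
```

```bash
python3 -c "
from h import *
plan(-62,-30,120.2,SY,step=8)"
```

```text
local now [-61.  29.] [516.7 170.6 122.1] t 9.7 F [ 0.3 -0.2 -0. ] gap 0.45
sh [ 8.   0.3 -0.2] turn [-0.001  0.003 -0.   ]
sh [ 8.   0.3 -0.1] turn [ 0.  0. -0.]
sh [ 8.   0.3 -0.1] turn [0. 0. 0.]
sh [ 8.   0.3 -0.1] turn [0. 0. 0.]
sh [ 8.   0.3 -0.1] turn [0. 0. 0.]
```

>>> move_arm([
  {"ax":0,"ay":0.003,"az":0,"x":3,"y":1.5,"z":0,"grip":45},
  {"ax":0,"ay":0,"az":0,"x":4,"y":0.5,"z":0,"grip":45},
  {"ax":0,"ay":0,"az":0,"x":4,"y":0,"z":0,"grip":45},
  {"ax":0,"ay":0,"az":0,"x":4,"y":0,"z":0,"grip":45},
  {"ax":0,"ay":0,"az":0,"x":3,"y":0,"z":0,"grip":45},
])

```text
t: 10.2
ee_pos: [518.5, 151.5, 120.2]
tool_rot: [[0.087, 0.002, 0.996], [-0.996, 0.0, 0.087], [-0.0, -1.0, 0.002]]
contact_force: [0.8, 0.3, 0.1]
finger_gap: 0.446
```

```bash
python3 -c "
from h import *
plan(-62,-30,120.2,SY,step=8)"
```

```text
local now [-60.8   9.8] [518.5 151.5 120.2] t 10.2 F [0.8 0.3 0.1] gap 0.45
sh [ 8.   0.  -0.2] turn [-0.002  0.    -0.   ]
sh [ 8.   0.  -0.2] turn [0. 0. 0.]
sh [ 8.   0.  -0.2] turn [0. 0. 0.]
sh [ 8.   0.  -0.2] turn [0. 0. 0.]
sh [ 7.8  0.  -0.2] turn [0. 0. 0.]
```

Contact is about to start; push gently 30 mm and look.

>>> move_arm([
  {"ax":0,"ay":0,"az":0,"x":5,"y":0,"z":0,"grip":45},
  {"ax":0,"ay":0,"az":0,"x":6,"y":0,"z":0,"grip":45},
  {"ax":0,"ay":0,"az":0,"x":6,"y":0,"z":0,"grip":45},
  {"ax":0,"ay":0,"az":0,"x":6,"y":0,"z":0,"grip":45},
  {"ax":0,"ay":0,"az":0,"x":6,"y":0,"z":0,"grip":45},
])

```text
t: 10.7
ee_pos: [521.0, 120.5, 120.2]
tool_rot: [[0.088, 0.002, 0.996], [-0.996, 0.001, 0.088], [-0.001, -1.0, 0.002]]
contact_force: [0.3, 0.2, 0.4]
finger_gap: 0.45
```

```bash
python3 -c "
from h import *
plan(-62,-200,120.2,SY,step=8)
f=grab('side','side6.png')
c=f['frame'][130:280,160:340][:,:,::-1]; cv2.imwrite('pics/side6c.png',cv2.resize(c,None,fx=4,fy=4,interpolation=cv2.INTER_CUBIC))
f=grab('top','top6.png');blobs(f,'top')"
```

```text
local now [-61.1 -21.3] [521.  120.5 120.2] t 10.7 F [0.3 0.2 0.4] gap 0.45
sh [ 8. -0. -0.] turn [-0.002  0.001 -0.001]
sh [ 8.  0. -0.] turn [0. 0. 0.]
sh [ 8.  0. -0.] turn [ 0.  0. -0.]
sh [ 8.  0. -0.] turn [ 0.  0. -0.]
sh [ 8.  0. -0.] turn [ 0.  0. -0.]
top plate px [283. 180.] local c [ -58. -118.] wh 120 91 a 82.7 y range [-179.  -66.] z [120.1 123.9 127.7]
top orange px [322. 131.] local c [  62. -233.] wh 41 63 a 0.2 y range [-265. -202.] z [130.6 137.8 142.2]
```

View pics/side6c.png

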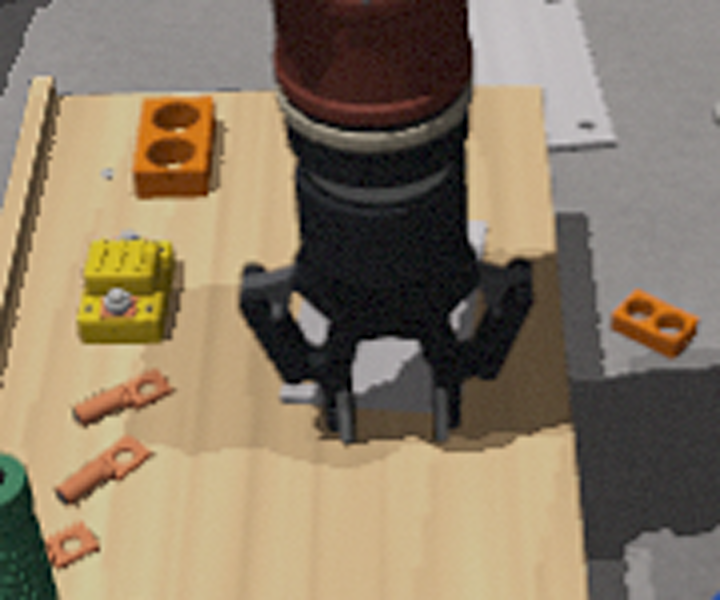

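>>> move_arm([
  {"ax":-0.002,"ay":0,"az":0,"x":8,"y":0,"z":0,"grip":45},
  {"ax":0,"ay":0,"az":0,"x":8,"y":0,"z":0,"grip":45},
  {"ax":0,"ay":0,"az":0,"x":8,"y":0,"z":0,"grip":45},
  {"ax":0,"ay":0,"az":0,"x":8,"y":0,"z":0,"grip":45},
  {"ax":0,"ay":0,"az":0,"x":8,"y":0,"z":0,"grip":45},
])

```text
t: 11.3
ee_pos: [524.7, 77.8, 120.2]
tool_rot: [[0.088, -0.001, 0.996], [-0.996, 0.001, 0.088], [-0.001, -1.0, -0.001]]
contact_force: [0.0, 1.0, 1.1]
finger_gap: 0.452
```

```bash
python3 -c "
from h import *
plan(-62,-189,120.2,SY,step=8)
f=grab('top','top7.png');blobs(f,'top')"
```

```text
local now [-61.1 -64.1] [524.7  77.8 120.2] t 11.3 F [0.  1.  1.1] gap 0.45
sh [ 8.  -0.  -0.1] turn [ 0.001  0.001 -0.001]
sh [ 8.  -0.  -0.1] turn [ 0.  0. -0.]
sh [ 8.  -0.  -0.1] turn [-0.  0.  0.]
sh [ 8.  -0.  -0.1] turn [0. 0. 0.]
sh [ 8.  -0.  -0.1] turn [0. 0. 0.]
top plate px [302. 175.] local c [ -48. -171.] wh 92 91 a 1.2 y range [-215. -127.] z [120.1 123.9 127.6]
top orange px [322. 131.] local c [  62. -235.] wh 41 68 a 1.7 y range [-265. -202.] z [129.7 137.9 142.5]
```

View pics/top7.png

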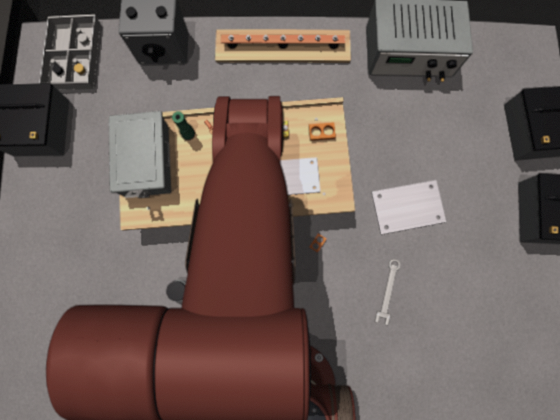

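>>> move_arm([
  {"ax":0,"ay":0,"az":0,"x":8,"y":0,"z":0,"grip":45},
  {"ax":0,"ay":0,"az":0,"x":8,"y":0,"z":0,"grip":45},
  {"ax":0,"ay":0,"az":0,"x":8,"y":0,"z":0,"grip":45},
  {"ax":0,"ay":0,"az":0,"x":8,"y":0,"z":0,"grip":45},
  {"ax":0,"ay":0,"az":0,"x":8,"y":0,"z":0,"grip":45},
])

```text
t: 11.85
ee_pos: [528.7, 33.8, 120.2]
tool_rot: [[0.087, -0.0, 0.996], [-0.996, 0.0, 0.087], [-0.0, -1.0, -0.0]]
contact_force: [0.0, 1.6, 0.5]
finger_gap: 0.446
```

>>> move_arm([
  {"ax":0,"ay":0,"az":0,"x":8,"y":0,"z":0,"grip":45},
  {"ax":0,"ay":0,"az":0,"x":8,"y":0,"z":0,"grip":45},
  {"ax":0,"ay":0,"az":0,"x":8,"y":0,"z":0,"grip":45},
  {"ax":0,"ay":0,"az":0,"x":8,"y":0,"z":0,"grip":45},
  {"ax":0,"ay":0,"az":0,"x":5,"y":0,"z":0,"grip":45},
])

```text
t: 12.35
ee_pos: [532.2, -6.9, 120.2]
tool_rot: [[0.087, -0.0, 0.996], [-0.996, 0.0, 0.087], [-0.0, -1.0, -0.0]]
contact_force: [-0.2, 1.3, -0.5]
finger_gap: 0.45
```

```bash
python3 -c "
from h import *
plan(-62,-189,120.2,SY,step=8)
f=grab('top','top8.png');blobs(f,'top')
c=f['frame'][90:240,240:400][:,:,::-1]; cv2.imwrite('pics/top8c.png',cv2.resize(c,None,fx=4,fy=4,interpolation=cv2.INTER_CUBIC))
"
```

```text
local now [ -61.  -149.2] [532.2  -6.9 120.2] t 12.35 F [-0.2  1.3 -0.5] gap 0.45
sh [ 8.  -0.  -0.2] turn [ 0.  0. -0.]
sh [ 8.  -0.  -0.2] turn [-0. -0.  0.]
sh [ 8.  -0.  -0.2] turn [ 0. -0.  0.]
sh [ 8.  -0.  -0.2] turn [ 0. -0.  0.]
sh [ 7.9 -0.  -0.2] turn [ 0. -0.  0.]
top plate px [341. 172.] local c [ -48. -274.] wh 92 52 a 1.0 y range [-299. -249.] z [119.9 123.7 127.4]
```

View pics/top8c.png

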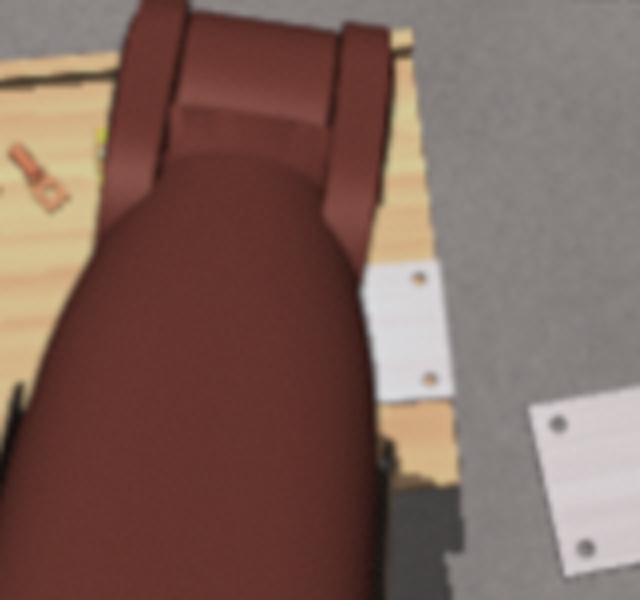

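>>> move_arm([
  {"ax":0,"ay":0,"az":0,"x":6,"y":0,"z":0,"grip":45},
  {"ax":0,"ay":0,"az":0,"x":7,"y":0,"z":0,"grip":45},
  {"ax":0,"ay":0,"az":0,"x":7,"y":0,"z":0,"grip":45},
  {"ax":0,"ay":0,"az":0,"x":6,"y":0,"z":0,"grip":45},
  {"ax":0,"ay":0,"az":0,"x":5,"y":0,"z":0,"grip":45},
])

```text
t: 12.9
ee_pos: [535.1, -40.3, 120.1]
tool_rot: [[0.088, -0.0, 0.996], [-0.996, 0.0, 0.088], [-0.0, -1.0, -0.0]]
contact_force: [-0.5, 1.7, 0.1]
finger_gap: 0.448
```

```bash
cat >> h.py <<'E'
def overhang(f):
    P=cloud(f);hsv=cv2.cvtColor(f['frame'],cv2.COLOR_RGB2HSV);Z=P[...,2]
    D=P[...,:2]-S0;A=D@xs;B=D@ys
    pl=(hsv[...,1]<50)&(hsv[...,2]>100)&(Z>112)&(Z<132)&(A>-120)&(A<20)&(B<-200)&(B>-370)
    wd=(hsv[...,1]>60)&(Z>112)&(Z<128)&(B<-200)&(B>-330)
    for lo,hi in[(-140,-110),(5,35),(40,120)]:
        m=wd&(A>lo)&(A<hi)
        if m.sum()>20: print('board end',lo,hi,np.percentile(B[m],[.5,2]).round(1))
    for lo,hi in[(-90,-70),(-65,-35),(-30,-8)]:
        m=pl&(A>lo)&(A<hi)
        if m.sum()>20: print('plate lead',lo,hi,np.percentile(B[m],[.5,2]).round(1))
E
python3 -c "
from h import *
plan(-62,-189,120.2,SY,step=8)
f=grab('top','top9.png');overhang(f)
c=f['frame'][90:240,240:400][:,:,::-1]; cv2.imwrite('pics/top9c.png',cv2.resize(c,None,fx=4,fy=4,interpolation=cv2.INTER_CUBIC))
"
```

```text
local now [ -61.  -182.7] [535.1 -40.3 120.1] t 12.9 F [-0.5  1.7  0.1] gap 0.45
sh [ 6.3 -0.1 -1. ] turn [ 0.     0.001 -0.   ]
sh [0. 0. 0.] turn [-0. -0. -0.]
sh [0. 0. 0.] turn [-0. -0.  0.]
sh [0. 0. 0.] turn [-0. -0.  0.]
sh [0. 0. 0.] turn [-0. -0.  0.]
plate lead -90 -70 [-332.8 -332.5]
plate lead -65 -35 [-332.9 -332.6]
plate lead -30 -8 [-333.1 -332.6]
```

View pics/top9c.png

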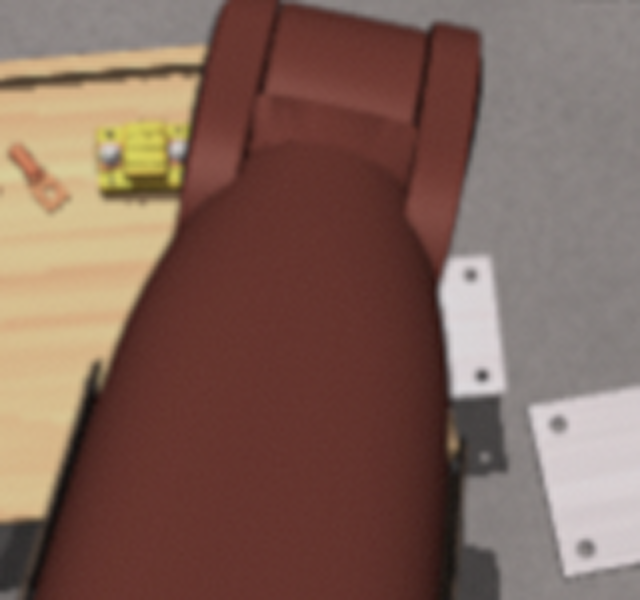

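```bash
python3 -c "
from h import *
for n in['top','side']:
    f=dict(np.load('pics/%s0.npz'%n)); print(n); overhang(f)
"
```

```text
top
board end -140 -110 [-297.8 -296.3]
board end 5 35 [-296.9 -295.9]
board end 40 120 [-297.7 -296.4]
side
board end -140 -110 [-295.9 -293.5]
board end 5 35 [-297.7 -295.6]
board end 40 120 [-299.1 -296. ]
```

>>> move_arm([
  {"ax":0,"ay":0,"az":0,"x":3,"y":0,"z":0,"grip":45},
  {"ax":0,"ay":0,"az":0,"x":1.5,"y":0,"z":0,"grip":45},
  {"ax":0,"ay":0,"az":0,"x":0,"y":0,"z":0,"grip":45},
  {"ax":0,"ay":0,"az":0,"x":-8,"y":0,"z":0,"grip":45},
  {"ax":0,"ay":0,"az":0,"x":-25,"y":0,"z":0,"grip":45},
])

```text
t: 13.45
ee_pos: [533.3, -14.2, 120.1]
tool_rot: [[0.083, 0.0, 0.997], [-0.997, -0.001, 0.083], [0.001, -1.0, 0.0]]
contact_force: [-0.8, 1.0, 0.0]
finger_gap: 0.452
```

>>> move_arm([
  {"ax":0,"ay":0,"az":0,"x":-20,"y":-20,"z":0,"grip":45},
  {"ax":0,"ay":0,"az":0,"x":-20,"y":-40,"z":0,"grip":45},
  {"ax":0,"ay":0,"az":0,"x":-20,"y":-40,"z":-20,"grip":45},
  {"ax":0,"ay":0,"az":0,"x":-20,"y":-40,"z":-30,"grip":45},
  {"ax":0,"ay":0,"az":0,"x":-20,"y":0,"z":-40,"grip":45},
])

```text
t: 13.95
ee_pos: [436.8, 83.0, 260.3]
tool_rot: [[0.084, -0.001, 0.996], [-0.996, -0.0, 0.084], [0.0, -1.0, -0.001]]
contact_force: [0.8, 1.8, -0.6]
finger_gap: 0.452
```

>>> move_arm([
  {"ax":0,"ay":0,"az":0,"x":-30,"y":0,"z":-40,"grip":45},
  {"ax":0,"ay":0,"az":0,"x":-30,"y":0,"z":-40,"grip":45},
  {"ax":0,"ay":0,"az":0,"x":-30,"y":0,"z":-30,"grip":45},
  {"ax":0,"ay":0,"az":0,"x":-30,"y":0,"z":0,"grip":45},
  {"ax":0,"ay":0,"az":0,"x":-30,"y":0,"z":0,"grip":45},
])

```text
t: 14.45
ee_pos: [305.6, 227.0, 262.4]
tool_rot: [[0.084, 0.004, 0.996], [-0.996, 0.001, 0.084], [-0.0, -1.0, 0.004]]
contact_force: [1.1, 0.1, 0.1]
finger_gap: 0.449
```

```bash
python3 -c "
from h import *
plan(-62,-189,120.2,SY,step=8,n=1)
for n in['top','side']:
    f=grab(n,n+'10.png');print(n);overhang(f);blobs(f,n)
"
```

```text
local now [-266.4  103.6] [305.6 227.  262.4] t 14.45 F [1.1 0.1 0.1] gap 0.45
sh [6.1 3.  4.3] turn [-0.004 -0.003 -0.   ]
top
board end -140 -110 [-297.5 -296.1]
board end 5 35 [-297.1 -295.7]
board end 40 120 [-297.9 -296.7]
plate lead -90 -70 [-337.7 -336.5]
plate lead -65 -35 [-338.7 -335.9]
plate lead -30 -8 [-338.1 -335.6]
top plate px [339. 173.] local c [ -50. -269.] wh 97 141 a 1.4 y range [-338. -200.] z [120.  123.9 127.7]
top orange px [322. 131.] local c [  62. -234.] wh 41 65 a 0.7 y range [-265. -202.] z [130.5 138.  141.4]
top yellow px [278. 132.] local c [  74. -117.] wh 33 54 a -2.1 y range [-144.  -91.] z [128.  149.3 155.7]
side
board end -140 -110 [-297.8 -293.9]
board end 5 35 [-298.4 -295.8]
board end 40 120 [-297.3 -296.1]
plate lead -90 -70 [-338.5 -336.7]
plate lead -65 -35 [-340.5 -337.8]
plate lead -30 -8 [-340.8 -338.8]
side plate px [253. 159.] local c [ -53. -270.] wh 103 147 a 0.4 y range [-340. -199.] z [123.9 126.3 128.5]
side orange px [204. 174.] local c [  51. -221.] wh 68 33 a 55.3 y range [-257. -199.] z [123.5 129.7 138.7]
side yellow px [191. 202.] local c [  79. -115.] wh 41 62 a -1.9 y range [-142.  -85.] z [125.5 141.  156.7]
```

View pics/top10.png

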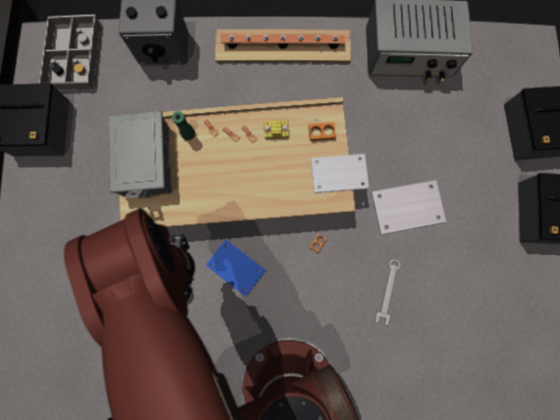

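View pics/side10.png

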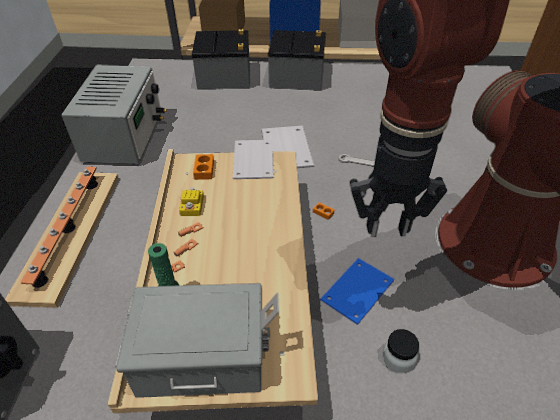

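>>> move_arm([
  {"ax":0,"ay":0,"az":0,"x":0,"y":0,"z":0,"grip":45},
  {"ax":0,"ay":0,"az":0,"x":0,"y":0,"z":0,"grip":45},
  {"ax":0,"ay":0,"az":0,"x":0,"y":0,"z":0,"grip":45},
  {"ax":0,"ay":0,"az":0,"x":0,"y":0,"z":0,"grip":45},
  {"ax":0,"ay":0,"az":0,"x":0,"y":0,"z":0,"grip":45},
])

```text
t: 15.05
ee_pos: [305.5, 226.9, 262.0]
tool_rot: [[0.086, 0.003, 0.996], [-0.996, 0.0, 0.086], [0.0, -1.0, 0.003]]
contact_force: [1.1, 0.6, 0.2]
finger_gap: 0.448
```

```bash
python3 -c "
from h import *
print(robot.job_done())"
```

```text
the job is handed in; nothing more can be done
None
```

The block in the way was the cell spacer, so I pushed it straight back first. I then pushed the plate flat along the shelf until it stuck out about 40 mm past the open end, backed the arm off, and handed the job in at about 15 s.

- **Spacer:** it now sits square on the rear half, centred about 61 mm behind the shelf's middle line and clear of the plate.
- **Plate:** the top camera gives an overhang of about 40 to 41 mm and the side camera about 41 to 42 mm. It lies flat and within about 1.5° of square to the shelf.
- **Other things:** the fuse block's measured position is unchanged. In the last pictures the torch, lugs and jar look where they were, and so does the wrench, though the arm half hid it in the side picture.
- **Forces:** the readings at the end of each move call stayed under about 3 N.

The cameras' measurements of the shelf's end differ by up to about 3 mm, so the overhang is good to a few millimetres. No check failed.

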